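# Nest the spare mould and close the rack on the stack

### The arm

A 6-joint arm with a two-finger parallel gripper is mounted at the origin on the work surface. World frame = base frame: x ahead of the robot, y to its left, z up, the work surface at z = 0. Lengths are in m, angles in rad, forces in N, time in s.
With the tool pointing down it reaches from about 0.275 to 0.85 m from the base axis. Payload 5.2 kg.
Tool frame: the origin (TCP) lies on the front face of the gripper's body, between the roots of the fingers; the fingertips stand 73 mm ahead of it and the grasp point (between the pads) lies ctrl.pinch_z ahead of it (ctrl.pinch_z is the distance from the TCP to the grasp point, in m); z points along the fingers, x is the direction in which the jaws open and shut, and the axes are right-handed (so a half turn about z gives the same grasp; the last joint's range is limited). The gripper opens to 85 mm and grips with 20 to 120 N. Pads are 22 mm wide; open, the fingers measure 114 mm over their backs; the gripper's body (76 mm by 85 mm) begins 54 mm behind the grasp point. The pads swing forward as they close: fully open they stand 13 mm farther back than shut.
Start: joints at [1.053, 0.259, 1.535, -0, 1.348, -0.203], TCP at [0.17, 0.523, 0.304] pointing down, gripper open.
Joint ranges: [-3.14, 3.14], [-0.91, 2.08], [0.19, 2.58], [-1.22, 4.36], [0.22, 2.71], [-3.12, 3.12]. Speed limits (rad/s): [2.57, 2.57, 3.14, 3.14, 3.14, 3.14].

### API

Orientations are given as a rotation vector (axis times angle).
In Python, from workcell import telemetry, eyes, hand_in, ctrl gives the robot as it stands.
- The arm moves only by the tool play_rows, never from a script. Its argument "motion" is a list that holds one entry, the list of rows, each a list of 7 numbers: the shift along the tool's x, y, z in m, then the turn, a rotation vector about the tool's x, y, z in rad, then the opening, from 0 (shut) to 1 (fully open). In form: [[[tx, ty, tz, rx, ry, rz, jaw], ...]]. A call has 1 to 10 rows; each row shifts and turns the commanded pose from where the row before left it, along the tool's axes as they then stand; what a row does not reach is not made up. A row lasts 1/10 s, in which the tool goes at most 50 mm and 8.59 degrees, less where a joint would pass 70% of its speed; a pose out of reach is approached as far as the arm can. A call is refused whole if a number of a shift passes 0.05 or a number of a turn 0.15, either way. A call with a gripper value outside its range is refused whole. The fingers move at their own pace and stop on an object; "grip_force" is the grip in N (left out, the last holds). Time passes only in rows, so rows that do not move let the fingers close. It gives the time, the measured TCP pose, the force and the opening at its end, in the units of the state.
- telemetry.get_state(): the state, without advancing time (a new reading comes with each control period).
- eyes.capture(name): name is "side" or "top"; returns a dict with "frame" (400x640x3 uint8, blue, green, red), "z_map" (400x640 float32, m along the optical axis (not along the pixel's ray), 0 where there is no reading), "mtx" (3x3 intrinsics, pixels), "position" and "attitude" of the camera in the world. Camera axes: x right, y down, z forward; pixel columns grow to the right and rows downward; lengths in m; the calibration is good to about 2 mm. A picture is of the moment at which its call begins.
- hand_in(): hands the job in, once; it reports no verdict.
The state is a dict: "clock": time; "joints": joint angles; "qvel": joint speeds; "effort": joint torques, N m; "ee_pos": TCP position; "ee_rot": TCP orientation; "wrist_force": force on the tool from outside, world axes, zero at the start; "torque": the same for the moment, N m; "finger_gap": opening from 0.0 (shut) to 1.0 (fully open).
Only numpy, scipy, OpenCV 4.12 (cv2) and the standard library are available. Lean on these libraries where they do the work, as an engineer would, in place of code of your own. Each camera call takes 0.05 s, during which the arm holds its last target.

### The job

Nest the loose mould of the same kind on top of the stack in the mould rack, leaving out the moulds whose shape does not nest. Also close the bay up: hold the divider's release lever squeezed against its post, slide the divider towards the stack to the narrowest notch in which the stack still has room, and let go so that it locks there. Keep the stack standing, and leave the other moulds and the till rolls where they are.

Things in the scene. Friction and masses are not known exactly. Their poses are not given: they have to be found in the camera images.
- rack: Fixed mould rack. Wooden board, top 10 mm above the counter; origin on the counter; board x -100..122, y -120..130 mm, z up. Notched bar along y at x 95..122 mm, top 34 mm up. The divider slides along y. The bay, where the stack stands, lies between the end plate (stop) on the -y side and the divider on the +y side.
- stop: Steel end plate of the bay, fixed on the board in one of three slots (unused slots show as flush dark strips): 8 mm thick, 118 mm along rack x, top 65 mm above the counter. Axes as the rack's. Its origin is on the board's top, in the plane of the inner face, at rack x = 0 and rack y = -105, -81 or -57 mm.
- fence (a point): Point on the divider fence's stack-side (-y) face, at board level, rack x = -50 mm; rack y = 71 mm + joint divider. Its y in the frame of stop is the clear width of the bay. The notch wanted is the one with an 80 mm bay: the next narrower gives 56 mm, less than the 62 mm wide moulds; the next wider gives 104 mm.
- divider (a joint): Divider position along the rack's y, m; negative = towards the end plate. Notches at 0, -0.024, -0.048, -0.072, -0.096, -0.120; starts in the notch at 0 (play 1 mm either way). Locked unless the lever is squeezed, then slides with about 1 N. Let go within 9 mm of a notch, the sprung lever's round tooth centres itself in it.
- lever (a joint): Squeeze travel of the release lever, m: 0 = let go and seated in a notch, 0.012 = fully squeezed against its stop; over 0.011 its tooth is clear of the notched bar. Spring 4 N at rest, 9 N fully squeezed. Let go on a crest between notches it would read about 0.011.
- grip (a point): On the divider's black grip post (12 mm in x, 28 in y, top 102 mm up): centre of its face towards the rack's -x, 82 mm up. At rack x = 26 mm, y = 74 mm + joint divider; axes as the rack's. The divider's steel fence, 6 mm thick, top 51 mm up, runs from the post to rack x = -90 mm at the same y.
- lever_face (a point): On the steel lever plate (12 x 28 mm, top 102 mm up) parallel to the post on its +x side: centre of its outer (+x) face, 82 mm up. Rack x = 78 mm let go, 66 squeezed; y as grip. Post and plate measure 52 mm over the outer faces let go, 40 squeezed: pinch them together from above along the rack's x. Beside these faces nothing is higher than 55 mm but the stack.
- stack_low: Aluminium stacking mould: tapered cup, foot 34 mm wide, 51.6 at 40 mm up; there a flat shoulder steps out to a straight collar, 62 mm outside, 57 inside, up to the rim at 62 mm. Nested, its shoulder rests on the rim of the one below: origin 22 mm higher. 0.05-0.1 kg. Origin: underside centre. Bottom of the stack, on the board in the bay.
- stack_top: Aluminium stacking mould: tapered cup, foot 34 mm wide, 51.6 at 40 mm up; there a flat shoulder steps out to a straight collar, 62 mm outside, 57 inside, up to the rim at 62 mm. Nested, its shoulder rests on the rim of the one below: origin 22 mm higher. 0.05-0.1 kg. Origin: underside centre. Nested in stack_low; rim 94 mm above the counter.
- spare: Aluminium stacking mould: tapered cup, foot 34 mm wide, 51.6 at 40 mm up; there a flat shoulder steps out to a straight collar, 62 mm outside, 57 inside, up to the rim at 62 mm. Nested, its shoulder rests on the rim of the one below: origin 22 mm higher. 0.05-0.1 kg. Origin: underside centre. Loose on the counter, between two other moulds.
- straight_mould: Straight-sided round aluminium mould, 62 mm wide from foot to rim, 62 mm high; does not nest. Origin: centre of the underside. Leave it.
- square_mould: Square straight-sided aluminium mould, 58 x 58 x 62 mm high; does not nest. Origin: centre of the underside. Leave it.
- roll_near: Standing paper till roll, 54 mm wide, 58 mm high, bystander. Origin: centre of the underside.
- roll_far: Another such till roll, bystander.
There are look-alikes about, which are no part of the job. What is shaped like the stack_top but blue or pink is not meant.

How it is judged:
By the outcome, as a careful person would: the job done as asked, in the order asked, and still so for the second after the job is handed in, with the robot touching nothing.
It also fails if it takes over 46 s, if anything falls off the work surface, if the arm or the gripper's body presses on something with over 40 N, if the wrist force passes 120 N, or if a joint passes its speed limit or range.

## Working session

There is one attempt and no reset: what is moved stays moved. The work goes in short steps, Python scripts to look and compute and a tool call to move; the robot and the scene stay as the last step left them, time stands still between calls to the robot, and variables do not carry over. Pictures are saved under pics/ and viewed, and the job is handed in when it is done.

Besides the shell and the picture viewer there is one more tool, called after "Call:" as name([rows], argument=value, ...), one row to a line, values as JSON. play_rows: Moves the arm, as the interface text tells. Its arguments: {"type":"object","properties":{"motion":{"type":"array"},"grip_force":{"type":"number"}},"required":["motion"]}

```bash
ls; mkdir -p pics
python3 - <<'E'
from workcell import telemetry, eyes, ctrl
import cv2,numpy as np
print(telemetry.get_state()); print(ctrl.pinch_z, [a for a in dir(ctrl) if a[0]!='_'])
for n in ("side","top"):
    d=eyes.capture(n); cv2.imwrite(f"pics/{n}0.png",d["frame"]); np.savez(f"{n}0.npz",**d)
    print(n,d["mtx"],d["position"],d["attitude"])
E
```

```text
pics
{'clock': 0.0, 'joints': array([ 1.05320699e+00,  2.59352836e-01,  1.53609280e+00, -6.68547565e-06,
        1.34798281e+00, -2.02785006e-01]), 'qvel': array([-2.26819775e-03,  8.44548822e-04,  3.57984648e-04,  4.46363891e-04,
        5.33643131e-05,  1.75385625e-05]), 'effort': array([ 2.65178074e-03, -4.46031189e+01, -2.90570533e+01,  8.43034263e-05,
        1.16244957e-02,  1.31192277e-05]), 'ee_pos': array([0.17006852, 0.52262961, 0.30306537]), 'ee_rot': array([ 2.54157744,  1.84531481, -0.002622  ]), 'wrist_force': array([ 0.68396607, -0.00084396, -0.15861589]), 'torque': array([-0.01645863,  0.03869158,  0.01441245]), 'finger_gap': 1.0023672886255668}
0.0539 ['Unreachable', 'pinch_z']
side [[397.44382939   0.         318.42108727]
 [  0.         397.44382939 200.66990632]
 [  0.           0.           1.        ]] [-0.06509177 -0.59055121  0.81890668] [-2.17161624  0.84530722 -0.36915073]
top [[489.07969217   0.         309.18284038]
 [  0.         489.07969217 205.06800703]
 [  0.           0.           1.        ]] [0.27252811 0.01195085 1.42622011] [-2.14712691  2.14152028 -0.16726824]
```

View pics/side0.png

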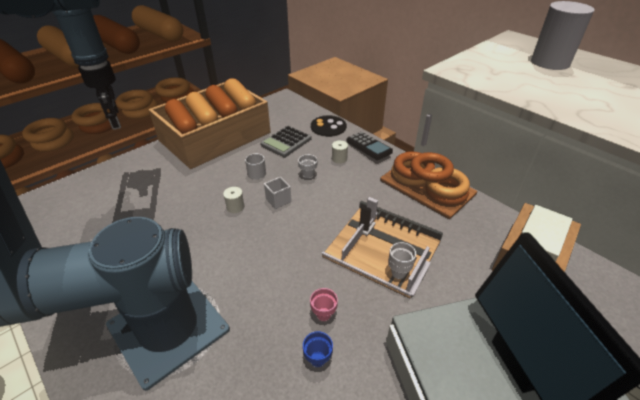

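View pics/top0.png

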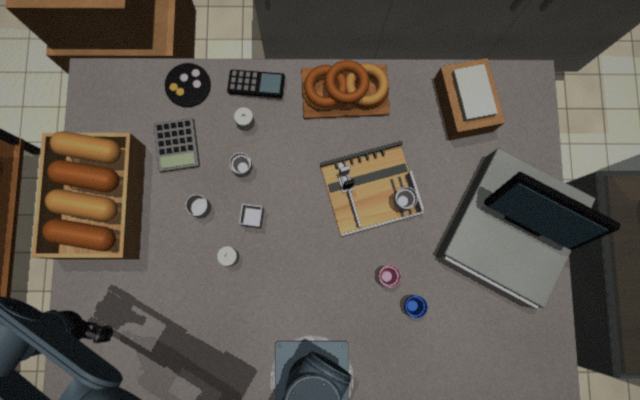

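```bash
cat > h.py <<'E'
import numpy as np,cv2
from scipy.spatial.transform import Rotation as R
def load(f): return dict(np.load(f))
def cloud(d):
    z=d["z_map"];K=d["mtx"];v,u=np.mgrid[:400,:640]
    p=np.stack([(u-K[0,2])/K[0,0]*z,(v-K[1,2])/K[1,1]*z,z],-1)
    w=p@R.from_rotvec(d["attitude"]).as_matrix().T+d["position"]
    w[z==0]=np.nan
    return w
E
python3 - <<'E'
from h import *
t=load("top0.npz");s=load("side0.npz")
a=t["frame"][95:280,170:440];cv2.imwrite("pics/tz.png",cv2.resize(a,None,fx=2.9,fy=2.9,interpolation=cv2.INTER_CUBIC))
a=s["frame"][130:300,210:450];cv2.imwrite("pics/sz.png",cv2.resize(a,None,fx=3.3,fy=3.3,interpolation=cv2.INTER_CUBIC))
w=cloud(t)
for u,v in [(198,206),(241,164),(251,216),(228,256),(244,117),(404,199),(344,170),(300,250),(340,230),(420,205),(343,224),(415,212),(370,200)]: print(u,v,w[v,u].round(4))
w=cloud(s)
for u,v in [(402,262),(256,165),(308,167),(277,192),(300,230)]: print('s',u,v,w[v,u].round(4))
E
```

```text
198 206 [0.4856 0.3322 0.0084]
241 164 [0.6131 0.2098 0.0045]
251 216 [0.4571 0.177  0.0042]
228 256 [0.338  0.2335 0.0515]
244 117 [0.7426 0.1978 0.0515]
404 199 [ 0.5034 -0.2664  0.0374]
344 170 [ 0.5734 -0.0892  0.1029]
300 250 [0.3582 0.0329 0.0018]
340 230 [ 0.4162 -0.0833  0.0088]
420 205 [ 0.4819 -0.3057  0.0644]
343 224 [ 0.4337 -0.0921  0.0092]
415 212 [ 0.4697 -0.3034  0.0084]
370 200 [ 0.5044 -0.1717  0.012 ]
s 402 262 [ 0.4761 -0.2796  0.0927]
s 256 165 [0.4721 0.3011 0.058 ]
s 308 167 [0.5875 0.181  0.0572]
s 277 192 [0.4382 0.1487 0.0601]
s 300 230 [0.4227 0.0297 0.0016]
```

View pics/tz.png

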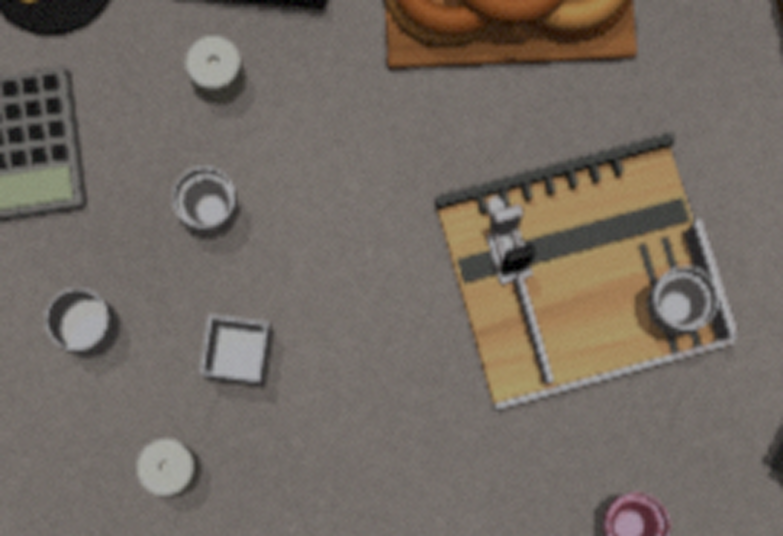

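View pics/sz.png

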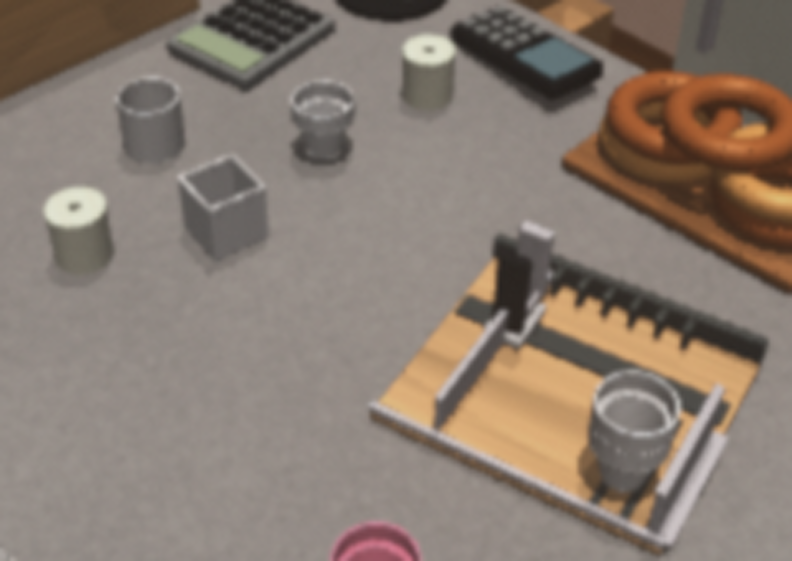

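```bash
cat >> h.py <<'E'
from scipy.optimize import least_squares
def circ(P,r=None):
    P=np.asarray(P)[:,:2];c0=P.mean(0)
    if r is None: return least_squares(lambda q:np.hypot(*(P-q[:2]).T)-q[2],[*c0,.03],loss='soft_l1',f_scale=.002).x
    return least_squares(lambda q:np.hypot(*(P-q).T)-r,c0,loss='soft_l1',f_scale=.002).x
def near(w,x,y,r,z0,z1):
    m=(np.hypot(w[...,0]-x,w[...,1]-y)<r)&(w[...,2]>z0)&(w[...,2]<z1)
    return w[m]
E
python3 - <<'E'
from h import *
for n in ("top0","side0"):
    w=cloud(load(n+".npz"));print(n)
    tb=w[(abs(w[...,2])<.006)&(w[...,0]>.3)&(w[...,0]<.75)&(abs(w[...,1])<.35)]
    A=np.c_[tb[:,:2],np.ones(len(tb))];print('table',np.linalg.lstsq(A,tb[:,2],rcond=None)[0])
    for nm,x,y,z in [("stack",.503,-.27,.094),("spare",.607,.202,.062),("straight",.48,.315,.062),("rolln",.338,.2335,.058),("rollf",.7426,.1978,.058)]:
        p=near(w,x,y,.05,z-.008,z+.006); print(nm,len(p),p[:,2].max().round(4),circ(p).round(4),((p[:,:2].max(0)+p[:,:2].min(0))/2).round(4),(p[:,:2].max(0)-p[:,:2].min(0)).round(4))
    # rack
    def show(nm,m):
        p=w[m]; 
        if len(p)<5: print(nm,len(p));return
        c=p.mean(0);u,s,v=np.linalg.svd(p[:,:2]-c[:2],full_matrices=False);t=(p[:,:2]-c[:2])@v[0];o=(p[:,:2]-c[:2])@v[1]
        print(nm,len(p),'c',c.round(4),'dir',v[0].round(4),'ang',np.degrees(np.arctan2(v[0,1],v[0,0])).round(2),'ext',t.min().round(4),t.max().round(4),o.min().round(4),o.max().round(4))
    X,Y,Z=w[...,0],w[...,1],w[...,2]
    box=(X>.38)&(X<.68)&(Y>-.34)&(Y<-.03)
    show('bar',box&(Z>.027)&(Z<.04)&(X-.25*Y>.62+.01)) 
    show('stop',box&(Z>.055)&(Z<.072)&(Y<-.27)&(np.hypot(X-.503,Y+.266)>.036))
    show('fence',box&(Z>.043)&(Z<.056)&(Y>-.2)&(X<.55))
    show('posttop',box&(Z>.095)&(Z<.11)&(Y>-.2))
    show('board',box&(Z>.006)&(Z<.016))
E
```

```text
top0
table [ 0.00030009 -0.00080072 -0.00042725]
stack 80 0.0997 [ 0.4977 -0.2617  0.0295] [ 0.4981 -0.2618] [0.062  0.0594]
spare 80 0.0677 [0.6024 0.2044 0.0294] [0.6029 0.2033] [0.06   0.0602]
straight 86 0.0676 [0.4804 0.3249 0.0293] [0.4799 0.3248] [0.0605 0.0603]
rolln 289 0.0638 [0.3377 0.2355 0.0193] [0.3378 0.2354] [0.0503 0.0508]
rollf 260 0.0639 [0.7413 0.1989 0.0197] [0.7414 0.1998] [0.0527 0.0534]
bar 350 c [ 0.6389 -0.1646  0.0328] dir [-0.206   0.9786] ang 101.89 ext -0.1071 0.1122 -0.1014 0.0171
stop 128 c [ 0.5254 -0.2964  0.0639] dir [-0.9608 -0.2774] ang -163.9 ext -0.0566 0.0604 -0.0049 0.0047
fence 97 c [ 0.4817 -0.1188  0.0496] dir [-0.9544 -0.2984] ang -162.64 ext -0.0655 0.0603 -0.0117 0.0108
posttop 86 c [ 0.5589 -0.0975  0.1006] dir [-0.9647 -0.2634] ang -164.73 ext -0.0261 0.0262 -0.0141 0.0139
board 4182 c [ 0.5338 -0.1711  0.0103] dir [ 0.6426 -0.7662] ang -50.01 ext -0.1777 0.2082 -0.2058 0.1774
side0
table [0.00127294 0.0011711  0.00109251]
stack 194 0.0984 [ 0.4999 -0.2617  0.0296] [ 0.5    -0.2617] [0.0637 0.0623]
spare 118 0.067 [0.606  0.2052 0.0296] [0.6069 0.2054] [0.0642 0.064 ]
straight 118 0.0674 [0.4849 0.326  0.0296] [0.4849 0.3258] [0.0609 0.0658]
rolln 213 0.0632 [0.3397 0.2339 0.0205] [0.3412 0.2362] [0.0548 0.0565]
rollf 148 0.0637 [0.7431 0.1974 0.021 ] [0.7464 0.2006] [0.0575 0.0581]
bar 392 c [ 0.6439 -0.1739  0.0335] dir [ 0.2278 -0.9737] ang -76.83 ext -0.0986 0.0968 -0.0163 0.1068
stop 145 c [ 0.5227 -0.2985  0.0651] dir [-0.9631 -0.2691] ang -164.39 ext -0.0627 0.0553 -0.0047 0.0034
fence 148 c [ 0.4909 -0.1188  0.0502] dir [-0.9686 -0.2487] ang -165.6 ext -0.058 0.0684 -0.0154 0.0113
posttop 97 c [ 0.5602 -0.0987  0.1013] dir [-0.9657 -0.2596] ang -164.96 ext -0.0281 0.025 -0.0141 0.0131
board 3820 c [ 0.5292 -0.1803  0.0119] dir [-0.703   0.7112] ang 134.67 ext -0.1629 0.1596 -0.1599 0.1449
```

Run:
```python
from h import *
for n in ("side0","top0"):
    w=cloud(load(n+".npz"))
    p=near(w,.17,.523,.09,.15,.5)
    print(n,len(p),p.min(0),p.max(0))
    h,e=np.histogram(p[:,2],bins=np.arange(.2,.42,.01));print(list(zip(e.round(2),h)))
    q=p[p[:,2]<.27]
    d=(q[:,:2]-[.17,.523])@np.array([.31,.951]); o=(q[:,:2]-[.17,.523])@np.array([.951,-.31])
    for a,b,c in sorted(zip(d.round(3),o.round(3),q[:,2].round(3)))[::6]: print(a,b,c)
    b=w[(w[...,1]>.4)&(w[...,1]<.75)&(w[...,0]>.3)&(w[...,0]<.65)]
    print('basket',np.nanmax(b[:,2]))
```

```text
side0 2504 [0.13441023 0.44726671 0.2455568 ] [0.21199777 0.57555736 0.49994691]
[(np.float64(0.2), np.int64(0)), (np.float64(0.21), np.int64(0)), (np.float64(0.22), np.int64(0)), (np.float64(0.23), np.int64(0)), (np.float64(0.24), np.int64(12)), (np.float64(0.25), np.int64(43)), (np.float64(0.26), np.int64(36)), (np.float64(0.27), np.int64(34)), (np.float64(0.28), np.int64(10)), (np.float64(0.29), np.int64(42)), (np.float64(0.3), np.int64(46)), (np.float64(0.31), np.int64(45)), (np.float64(0.32), np.int64(70)), (np.float64(0.33), np.int64(93)), (np.float64(0.34), np.int64(100)), (np.float64(0.35), np.int64(42)), (np.float64(0.36), np.int64(112)), (np.float64(0.37), np.int64(121)), (np.float64(0.38), np.int64(128)), (np.float64(0.39), np.int64(125)), (np.float64(0.4), np.int64(179))]
-0.058 -0.001 0.263
-0.056 0.009 0.268
-0.054 -0.002 0.258
-0.054 0.009 0.255
-0.053 -0.0 0.257
-0.051 0.002 0.255
-0.05 0.0 0.249
-0.049 -0.007 0.25
-0.048 -0.007 0.265
-0.047 0.012 0.26
-0.046 0.008 0.248
-0.045 0.012 0.252
0.042 0.014 0.251
0.044 0.009 0.26
0.046 0.01 0.253
0.048 0.015 0.25
basket 0.1
[... 183 characters left out ...]
p.int64(0)), (np.float64(0.23), np.int64(0)), (np.float64(0.24), np.int64(4)), (np.float64(0.25), np.int64(6)), (np.float64(0.26), np.int64(8)), (np.float64(0.27), np.int64(5)), (np.float64(0.28), np.int64(4)), (np.float64(0.29), np.int64(55)), (np.float64(0.3), np.int64(69)), (np.float64(0.31), np.int64(60)), (np.float64(0.32), np.int64(67)), (np.float64(0.33), np.int64(54)), (np.float64(0.34), np.int64(151)), (np.float64(0.35), np.int64(22)), (np.float64(0.36), np.int64(58)), (np.float64(0.37), np.int64(62)), (np.float64(0.38), np.int64(76)), (np.float64(0.39), np.int64(59)), (np.float64(0.4), np.int64(85))]
-0.058 0.007 0.256
-0.051 0.007 0.257
-0.05 0.008 0.249
basket 0.16833414413225944
```

Call:
play_rows([
  [[0,0,0,0,0,0.15,1],[0,0,0,0,0,0.15,1],[0,0,0,0,0,0.15,1],[0,0,0,0,0,0.15,1],[0,0,0,0,0,0.15,1],[0,0,0,0,0,0.15,1],[0,0,0,0,0,0.09,1]],
])

```text
clock: 0.8
ee_pos: [0.1701, 0.5228, 0.3034]
ee_rot: [3.114, 0.408, -0.001]
wrist_force: [0.6, -0.0, -0.3]
finger_gap: 1.001
```

Call:
play_rows([
  [[0.02,0.025,0,0,0,0,1],[0.025,0.03,0,0,0,0,1],[0.025,0.032,0,0,0,0,1],[0.025,0.032,0,0,0,0,1],[0.025,0.032,0,0,0,0,1],[0.025,0.032,0,0,0,0,1],[0.025,0.032,0,0,0,0,1],[0.025,0.032,0,0,0,0,1],[0.025,0.032,0,0,0,0,1],[0.025,0.032,0,0,0,0,1]],
])

```text
clock: 1.8
ee_pos: [0.4894, 0.2861, 0.3035]
ee_rot: [3.114, 0.416, -0.001]
wrist_force: [0.3, -0.3, 0.4]
finger_gap: 1.001
```

Call:
play_rows([
  [[0.025,0.03,0,0,0,0,1],[0.025,0.03,0,0,0,0,1],[0.025,0.03,0.02,0,0,0,1],[0.0175,0.018,0.03,0,0,0,1],[0,0,0.03,0,0,0,1],[0,0,0,0,0,0,1]],
])

```text
clock: 2.4
ee_pos: [0.6039, 0.2061, 0.2182]
ee_rot: [3.114, 0.414, -0.017]
wrist_force: [-0.8, -0.1, -0.9]
finger_gap: 0.997
```

```bash
cat > snap.py <<'E'
import sys
from h import *
from workcell import telemetry,eyes
tag=sys.argv[1]
for n in ("side","top"):
    d=eyes.capture(n); np.savez(f"{n}{tag}.npz",**d)
    x0,y0,x1,y1=map(int,sys.argv[2 if n=="side" else 3].split(","))
    a=d["frame"][y0:y1,x0:x1];f=min(800/a.shape[1],600/a.shape[0])
    cv2.imwrite(f"pics/{n}{tag}.png",cv2.resize(a,None,fx=f,fy=f,interpolation=cv2.INTER_CUBIC))
s=telemetry.get_state();print(s["clock"],s["ee_pos"].round(4),s["ee_rot"].round(4),s["wrist_force"].round(2),round(s["finger_gap"],3),s["joints"].round(3))
E
python3 snap.py 1 220,90,380,210 170,100,330,220
python3 - <<'E'
from h import *
for n in ("side1","top1"):
    w=cloud(load(n+".npz"))
    for r,(x,y,z) in {"spare":(.604,.205,.062)}.items():
        p=near(w,x,y,.045,z-.008,z+.006); print(n,len(p),circ(p,.0295).round(4))
    p=near(w,.604,.205,.08,.13,.27)
    e1=np.array([.9662,.2577]);e2=np.array([.2577,-.9662])
    print(p.min(0),p.max(0)); a=(p[:,:2]-[.604,.205])@e1;b=(p[:,:2]-[.604,.205])@e2
    print(a.min(),a.max(),b.min(),b.max())
E
```

```text
2.5 [0.6056 0.2075 0.2235] [-3.1138 -0.4167  0.0035] [0.63 0.68 0.8 ] 1.004 [ 0.156  0.478  1.413  0.     1.253 -0.11 ]
side1 117 [0.6061 0.2052]
[0.53273019 0.1720769  0.16012675] [0.67850461 0.23478786 0.26995732]
-0.07400652259451856 0.0779583431502874 -0.01178145466269587 0.0211148154391475
top1 22 [0.6028 0.2048]
[0.53788766 0.19267672 0.22226904] [0.57463608 0.21413586 0.26968087]
-0.06631349374333688 -0.026444733039797184 -0.01686857168644481 0.0003671354349842877
```

View pics/side1.png

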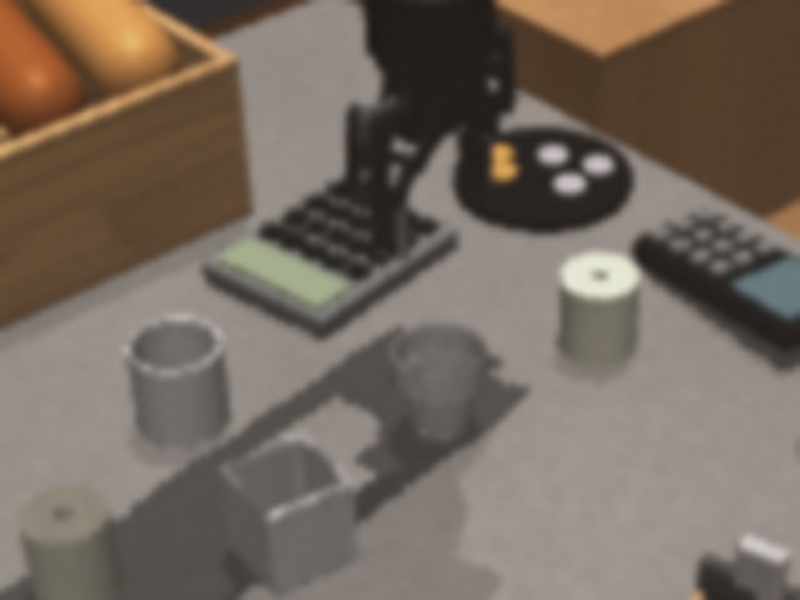

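Run:
```python
from workcell import telemetry
s=telemetry.get_state();print(s["clock"],s["ee_pos"].round(4),s["ee_rot"].round(4))
from h import *
# finger tips seen by side camera, to compare camera vs arm
w=cloud(load("side1.npz"))
e1=np.array([.9651,.2619]);e2=np.array([.2619,-.9651]);c=np.array([.6056,.2075])
p=near(w,.6056,.2075,.075,.155,.2); a=(p[:,:2]-c)@e1;b=(p[:,:2]-c)@e2
for s in (-1,1):
    m=(a*s>0);print(s,m.sum(),a[m].min(),a[m].max(),b[m].min(),b[m].max(),p[m,2].min())
```

```text
2.5 [0.6056 0.2075 0.2235] [-3.1138 -0.4167  0.0035]
-1 74 -0.05769909588184706 -0.04250215610705812 -0.0073481652097813635 0.013893766643623517 0.16157791001178778
1 80 0.03868450797755449 0.0543265987791936 -0.00827508864895275 0.01459567380945232 0.16012674929657678
```

Call:
play_rows([
  [[0,0,0.03,0,0,0,1],[0,0,0.03,0,0,0,1],[0,0,0.03,0,0,0,1],[0,0,0.018,0,0,0,1],[0,0,0.008,0,0,0,1],[0,0,0,0,0,0,1],[0,0,0,0,0,0,0.85]],
], grip_force=25)

```text
clock: 3.2
ee_pos: [0.607, 0.208, 0.11]
ee_rot: [-3.114, -0.418, -0.005]
wrist_force: [0.3, -0.6, -0.2]
finger_gap: 0.863
```

```bash
python3 snap.py 2 260,110,360,190 170,100,330,220
```

```text
3.3 [0.6071 0.2078 0.1099] [-3.1137 -0.4171 -0.0053] [ 0.22  0.09 -0.23] 0.847 [ 0.156  0.593  1.525 -0.     1.02  -0.11 ]
```

View pics/side2.png

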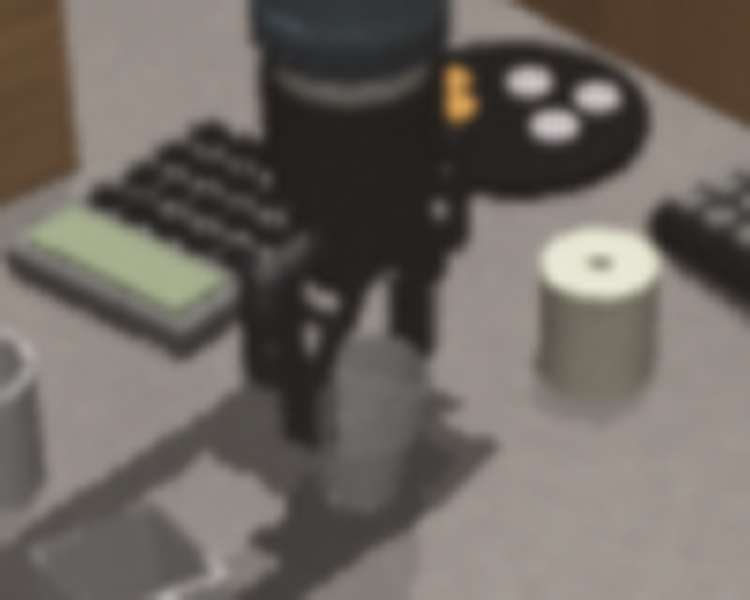

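Call:
play_rows([
  [[0,0,0,0,0,0,0.75],[0,0,0,0,0,0,0.65],[0,0,0,0,0,0,0.55],[0,0,0,0,0,0,0.5],[0,0,0,0,0,0,0.5]],
], grip_force=25)

```text
clock: 3.8
ee_pos: [0.6065, 0.2075, 0.1096]
ee_rot: [-3.114, -0.417, -0.003]
wrist_force: [-1.8, 0.2, 6.5]
finger_gap: 0.725
```

```bash
python3 snap.py 3 260,110,360,190 170,100,330,220
python3 - <<'E'
from h import *
w=cloud(load("side3.npz"))
e1=np.array([.9651,.2619]);e2=np.array([.2619,-.9651]);c=np.array([.6071,.2078])
p=near(w,*c,.08,.01,.1); a=(p[:,:2]-c)@e1;b=(p[:,:2]-c)@e2
m=abs(a)<.027;print('cup',a[m].min(),a[m].max(),b[m].max(),p[m,2].max())
for s in (-1,1):
    m=(a*s>.033);print(s,m.sum(),a[m].min(),a[m].max(),b[m].max(),p[m,2].min())
E
```

```text
3.9 [0.6064 0.2075 0.1096] [-3.1138e+00 -4.1660e-01 -2.6000e-03] [-1.99 -0.14  6.28] 0.73 [ 0.156  0.593  1.526 -0.     1.02  -0.11 ]
cup -0.02683801971933688 0.026869274103099722 0.035053589186680244 0.0733715819479368
-1 79 -0.06452989253658654 -0.033055151416507896 0.014836227899190915 0.044875779130334026
1 63 0.03309217828328779 0.06498417010761173 0.014577783350557861 0.04907600524554523
```

View pics/side3.png

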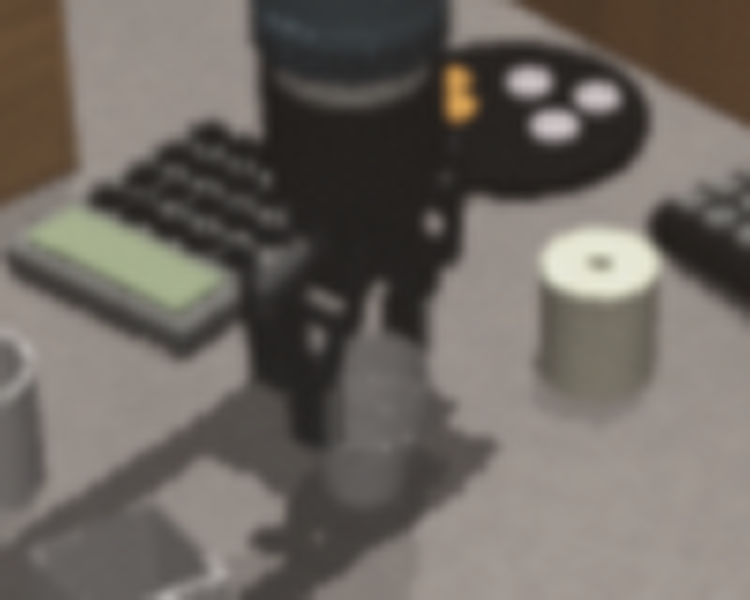

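Call:
play_rows([
  [[0,0,-0.01,0,0,0,0.5],[0,0,-0.02,0,0,0,0.5],[0,0,-0.03,0,0,0,0.5],[0,0,-0.03,0,0,0,0.5],[0,0,-0.03,0,0,0,0.5],[0,0,-0.03,0,0,0,0.5],[-0.008,0.015,-0.01,0,0,0,0.5],[-0.012,0.022,0,0,0,0,0.5],[-0.016,0.03,0,0,0,0,0.5],[-0.016,0.03,0,0,0,0,0.5]],
])

```text
clock: 4.9
ee_pos: [0.5803, 0.0985, 0.2674]
ee_rot: [3.113, 0.418, -0.002]
wrist_force: [0.1, -0.0, -0.5]
finger_gap: 0.726
```

Call:
play_rows([
  [[-0.016,0.03,0,0,0,0,0.5],[-0.016,0.03,0,0,0,0,0.5],[-0.016,0.03,0,0,0,0,0.5],[-0.016,0.03,0,0,0,0,0.5],[-0.016,0.03,0,0,0,0,0.5],[-0.016,0.03,0,0,0,0,0.5],[-0.016,0.03,0,0,0,0,0.5],[-0.016,0.03,0,0,0,0,0.5],[-0.016,0.03,0,0,0,0,0.5],[-0.012,0.024,0,0,0,0,0.5]],
])

```text
clock: 5.9
ee_pos: [0.5063, -0.2268, 0.2673]
ee_rot: [-3.114, -0.414, 0.002]
wrist_force: [0.9, 0.3, -0.5]
finger_gap: 0.729
```

Call:
play_rows([
  [[-0.01,0.018,0,0,0,0,0.5],[-0.008,0.015,0,0,0,0,0.5],[0,0,0,0,0,0,0.5],[0,0,0,0,0,0,0.5]],
])

```text
clock: 6.3
ee_pos: [0.499, -0.261, 0.2676]
ee_rot: [-3.113, -0.415, 0.001]
wrist_force: [0.4, 0.8, -0.7]
finger_gap: 0.725
```

```bash
cat > rel.py <<'E'
import sys
from h import *
from workcell import telemetry
s=telemetry.get_state();c=s["ee_pos"][:2];z=s["ee_pos"][2]
M=R.from_rotvec(s["ee_rot"]).as_matrix();e1=M[:2,0];e2=M[:2,1];print('tcp',s["ee_pos"].round(4),'yaw',np.degrees(np.arctan2(e1[1],e1[0])).round(2),'toolz',M[:,2].round(4))
w=cloud(load("side%s.npz"%sys.argv[1]))
p=near(w,*c,.08,z-.11,z-.03); a=(p[:,:2]-c)@e1;b=(p[:,:2]-c)@e2
for nm,z0,z1 in [('collar',z-.068,z-.05),('body',z-.1,z-.075)]:
    m=(p[:,2]>z0)&(p[:,2]<z1)&(abs(a)<.029); print(nm,m.sum(),'b',b[m].min().round(4),b[m].max().round(4),'a',a[m].min().round(4),a[m].max().round(4), 'circ r31/27', circ(p[m],.031).round(4), circ(p[m]).round(4))
for sg in (-1,1):
    m=(a*sg>.033);print('finger',sg,m.sum(),a[m].min().round(4),a[m].max().round(4),b[m].min().round(4),b[m].max().round(4),p[m,2].min().round(4))
for n in ("side","top"):
    w=cloud(load(n+"%s.npz"%sys.argv[1]))
    p=near(w,.4995,-.262,.045,.086,.1);print(n,'stack',len(p),circ(p,.0297).round(4) if len(p)>5 else '')
E
python3 snap.py 4 340,140,460,300 310,130,430,240; python3 rel.py 4
```

```text
6.4 [ 0.4994 -0.2601  0.2678] [-3.113e+00 -4.176e-01  3.000e-04] [ 0.27  0.03 -1.18] 0.726 [-0.678  0.309  1.557  0.     1.276 -0.945]
tcp [ 0.4994 -0.2601  0.2678] yaw 15.28 toolz [-3.e-04  7.e-04 -1.e+00]
collar 152 b -0.0225 0.0325 a -0.0284 0.029 circ r31/27 [ 0.4985 -0.2598] [ 0.4993 -0.2626  0.0287]
body 119 b -0.0128 0.023 a -0.022 0.024 circ r31/27 [ 0.4979 -0.2461] [ 0.501  -0.2621  0.0203]
finger -1 90 -0.0449 -0.0332 -0.0095 0.0126 0.2011
finger 1 18 0.0332 0.0383 -0.0085 0.0127 0.2166
side stack 190 [ 0.5001 -0.2616]
top stack 11 [ 0.4982 -0.2626]
```

View pics/side4.png

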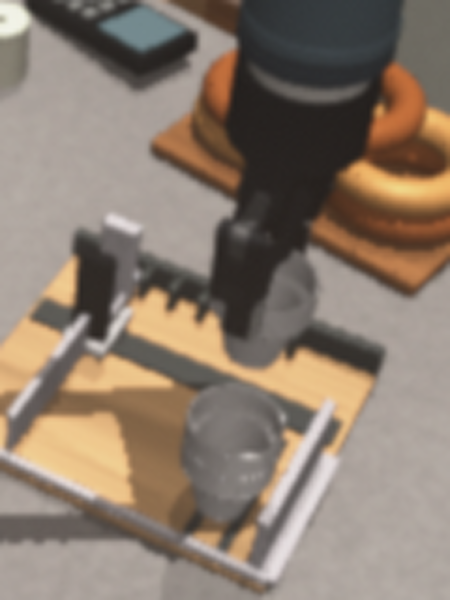

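Call:
play_rows([
  [[0,0,0.02,0,0,0,0.5],[0,0,0.025,0,0,0,0.5],[0,0,0.02,0,0,0,0.5],[0,0,0.01,0,0,0,0.5],[0,0,0.008,0,0,0,0.5],[0,0,0,0,0,0,0.5]],
])

```text
clock: 7.0
ee_pos: [0.4994, -0.2604, 0.1844]
ee_rot: [-3.113, -0.418, 0.001]
wrist_force: [-1.2, 1.3, -0.4]
finger_gap: 0.725
```

```bash
python3 snap.py 5 350,190,450,290 310,130,430,240; python3 rel.py 5
```

```text
7.1 [ 0.4999 -0.2611  0.1856] [3.1129e+00 4.1710e-01 1.3000e-03] [-0.25 -0.01 -0.8 ] 0.729 [-0.679  0.388  1.66   0.     1.092 -0.946]
tcp [ 0.4999 -0.2611  0.1856] yaw 15.26 toolz [ 9.e-04 -7.e-04 -1.e+00]
collar 124 b -0.02 0.031 a -0.027 0.0288 circ r31/27 [ 0.4991 -0.2591] [ 0.5001 -0.2623  0.0285]
body 186 b -0.0304 0.031 a -0.0289 0.0237 circ r31/27 [ 0.5014 -0.2573] [ 0.4971 -0.26    0.0253]
finger -1 66 -0.0443 -0.0333 -0.0117 0.011 0.1205
finger 1 13 0.0332 0.0397 -0.0036 0.011 0.1311
side stack 162 [ 0.5006 -0.2606]
top stack 9 [ 0.4839 -0.2515]
```

View pics/side5.png

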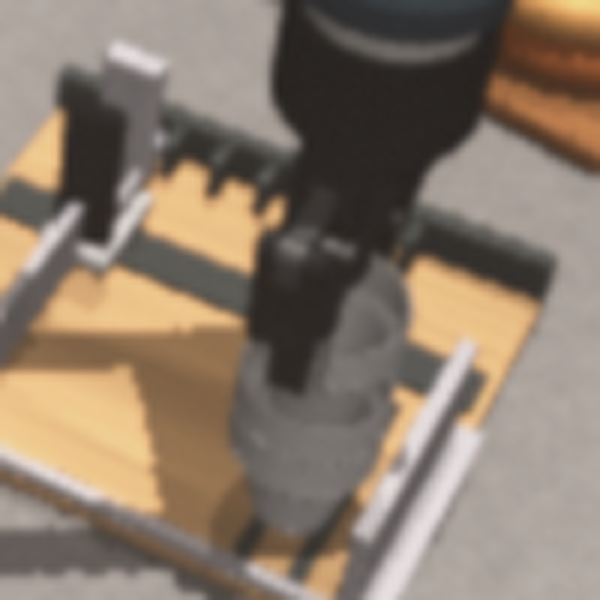

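Call:
play_rows([
  [[0,0,0.005,0,0,0,0.5],[0,0,0.005,0,0,0,0.5],[0,0,0.004,0,0,0,0.5],[0,0,0,0,0,0,0.5]],
])

```text
clock: 7.5
ee_pos: [0.4991, -0.2608, 0.1702]
ee_rot: [-3.113, -0.416, 0.001]
wrist_force: [-0.6, -0.9, -0.6]
finger_gap: 0.726
```

Call:
play_rows([
  [[0,0,0.003,0,0,0,0.5],[0,0,0.002,0,0,0,0.5],[0,0,0,0,0,0,0.5]],
])

```text
clock: 7.8
ee_pos: [0.4993, -0.261, 0.1656]
ee_rot: [-3.113, -0.416, 0.001]
wrist_force: [-1.0, 1.2, -0.7]
finger_gap: 0.723
```

Call:
play_rows([
  [[0,0,0.0015,0,0,0,0.5],[0,0,0,0,0,0,0.5]],
])

```text
clock: 8.0
ee_pos: [0.4994, -0.261, 0.1643]
ee_rot: [-3.114, -0.417, 0.0]
wrist_force: [-0.3, 0.4, -0.4]
finger_gap: 0.726
```

```bash
python3 snap.py 6 350,190,450,290 310,130,430,240; python3 rel.py 6|head -3
```

```text
8.1 [ 0.4995 -0.2611  0.1644] [3.1138 0.4167 0.    ] [-0.11 -0.53 -0.49] 0.728 [-0.68   0.412  1.683 -0.     1.046 -0.946]
tcp [ 0.4995 -0.2611  0.1644] yaw 15.24 toolz [ 0. -0. -1.]
collar 121 b -0.0238 0.0319 a -0.0278 0.0289 circ r31/27 [ 0.499  -0.2597] [ 0.4999 -0.2625  0.0288]
body 247 b -0.0285 0.0452 a -0.029 0.0284 circ r31/27 [ 0.5012 -0.2629] [ 0.4979 -0.2655  0.0272]
```

View pics/side6.png

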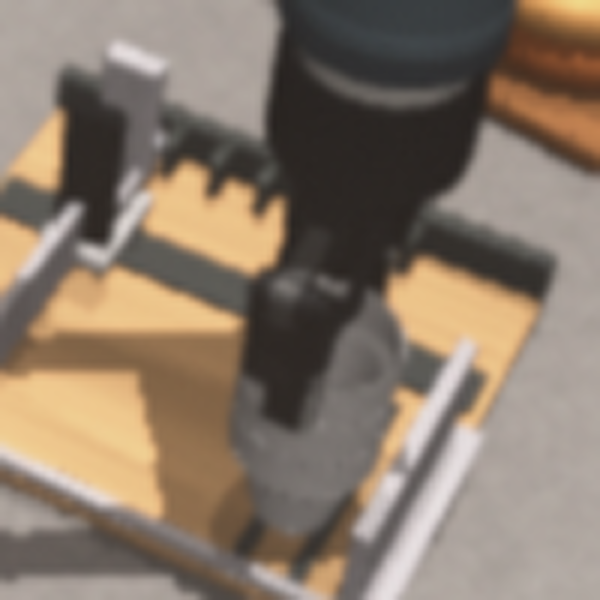

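Call:
play_rows([
  [[0,0,0.001,0,0,0,0.5],[0,0,0,0,0,0,0.5],[0,0,0,0,0,0,0.76],[0,0,0,0,0,0,0.8],[0,0,0,0,0,0,0.9],[0,0,0,0,0,0,1]],
])

```text
clock: 8.7
ee_pos: [0.4994, -0.2611, 0.1634]
ee_rot: [-3.114, -0.417, 0.0]
wrist_force: [0.3, 0.6, -0.1]
finger_gap: 0.997
```

Call:
play_rows([
  [[0,0,-0.01,0,0,0,1],[0,0,-0.02,0,0,0,1],[0,0,-0.03,0,0,0,1],[0,0,-0.03,0,0,0,1],[0,0,-0.01,0,0,0,1]],
])

```text
clock: 9.2
ee_pos: [0.5006, -0.2619, 0.2675]
ee_rot: [3.109, 0.416, 0.007]
wrist_force: [0.9, -0.1, 1.9]
finger_gap: 1.0
```

```bash
python3 snap.py 7 340,180,460,300 310,130,430,240
python3 - <<'E'
from h import *
for n in ("side7","top7"):
    w=cloud(load(n+".npz"));p=near(w,.4995,-.262,.045,.108,.122);print(n,len(p),p[:,2].max() if len(p) else 0,circ(p) if len(p)>5 else '')
    q=near(w,.56,-.098,.04,.095,.11);print(q.mean(0),len(q))
E
```

```text
9.3 [ 0.5001 -0.2615  0.2656] [3.1107 0.4163 0.0048] [-0.08 -0.12 -1.01] 0.998 [-0.679  0.31   1.561  0.     1.266 -0.946]
side7 195 0.12051002383648823 [ 0.50105386 -0.26202559  0.02960568]
[ 0.55984841 -0.09904886  0.1011123 ] 98
top7 41 0.12049447905561639 [ 0.49836367 -0.26190235  0.02925266]
[ 0.55848066 -0.09795465  0.10051354] 89
```

View pics/side7.png

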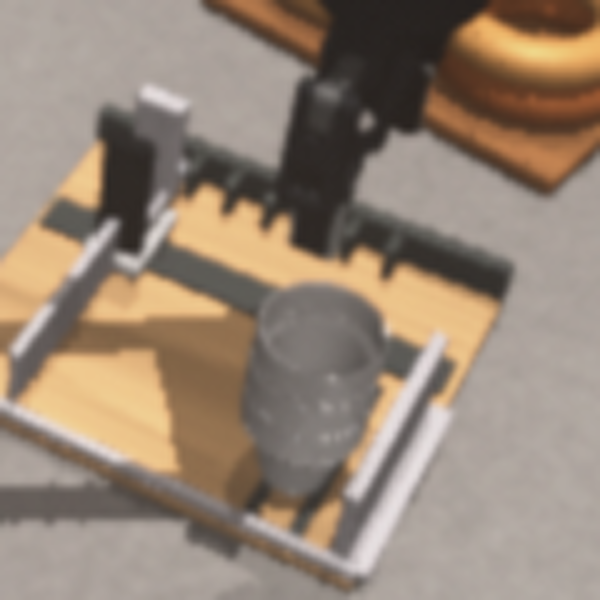

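Run:
```python
from h import *
for n in ("side0","top0","side7","top7"):
    w=cloud(load(n+".npz"));print(n)
    psi=np.radians(15.25);o=np.array([.5289,-.1832])
    ex=np.array([np.cos(psi),np.sin(psi)]);ey=np.array([-ex[1],ex[0]])
    rx=(w[...,:2]-o)@ex;ry=(w[...,:2]-o)@ey;Z=w[...,2]
    # bar far edge and front board edge per y-bin
    for nm,m,f in [('bar back',(rx>.085)&(rx<.14)&(Z>.029)&(Z<.04),np.max),('board front',(rx<-.08)&(rx>-.12)&(Z>.006)&(Z<.02),np.min)]:
        P=[]
        for y in np.arange(-.112,.122,.006):
            k=m&(abs(ry-y)<.003)
            if k.sum()>2:P.append((y,f(rx[k])))
        P=np.array(P);r=least_squares(lambda q:P[:,1]-q[0]-q[1]*P[:,0],[P[:,1].mean(),0],loss='soft_l1',f_scale=.001)
        print(nm,len(P),'x0',r.x[0].round(4),'dyaw deg',-np.degrees(r.x[1]).round(2), 'res',np.std(P[:,1]-r.x[0]-r.x[1]*P[:,0]).round(4))
    k=(Z>.057)&(Z<.07)&(ry<-.09)&(ry>-.13);A=np.polyfit(rx[k],ry[k],1);print('stop dyaw',np.degrees(A[0]).round(2),'y at 0',A[1].round(4))
    k=(Z>.044)&(Z<.056)&(rx<.02)&(rx>-.095)&(ry>.055)&(ry<.09);A=np.polyfit(rx[k],ry[k],1);print('fence dyaw',np.degrees(A[0]).round(2),A[1].round(4),k.sum())
    k=(Z>.09)&(Z<.11)&(ry>.04)&(rx>0);print('post top',rx[k].min(),rx[k].max(),ry[k].min(),ry[k].max())
```

```text
side0
bar back 34 x0 0.124 dyaw deg 0.51 res 0.0015
board front 39 x0 -0.0976 dyaw deg 0.47 res 0.0021
stop dyaw 0.18 y at 0 -0.1086
fence dyaw 0.28 0.0728 103
post top 5.4308861731671794e-05 1.6743189256725868 0.040095558212854855 2.08535499363812
top0
bar back 39 x0 0.1209 dyaw deg 0.58 res 0.001
board front 38 x0 -0.0997 dyaw deg 0.41 res 0.0041
stop dyaw 1.02 y at 0 -0.1093
fence dyaw 0.48 0.0741 85
post top 6.072876897974851e-05 0.36735929920392046 0.04004622119231189 0.9389106930286912
side7
bar back 28 x0 0.1239 dyaw deg 0.59 res 0.0033
board front 39 x0 -0.0978 dyaw deg 0.24 res 0.0007
stop dyaw 0.05 y at 0 -0.1084
fence dyaw 0.24 0.073 102
post top 0.0001391101803992474 1.4581502377511486 0.04438794959215552 2.087848192283268
top7
bar back 39 x0 0.1211 dyaw deg 0.4 res 0.0013
board front 13 x0 -0.098 dyaw deg 1.22 res 0.0049
stop dyaw 2.03 y at 0 -0.1141
fence dyaw 0.36 0.074 88
post top 0.00017760327414466845 0.36430639227567596 0.04032520610613824 0.9373279567760007
```

Call:
play_rows([
  [[0,0,0,0,0,-0.008,1],[0.0153,-0.0227,0,0,0,0,1],[0.02,-0.03,0,0,0,0,1],[0.02,-0.03,0,0,0,0,1],[0.02,-0.03,0,0,0,0,1],[0.015,-0.02,0,0,0,0,1],[0.005,-0.009,0.02,0,0,0,1],[0,0,0.03,0,0,0,1],[0,0,0.015,0,0,0,1],[0,0,0,0,0,0,1]],
])

```text
clock: 10.3
ee_pos: [0.5505, -0.0977, 0.1941]
ee_rot: [-3.108, -0.43, 0.012]
wrist_force: [-0.8, 0.2, 0.2]
finger_gap: 1.001
```

```bash
cat > rel2.py <<'E'
import sys
from h import *
from workcell import telemetry
s=telemetry.get_state();c=s["ee_pos"][:2];z=s["ee_pos"][2]
M=R.from_rotvec(s["ee_rot"]).as_matrix();e1=M[:2,0];e2=M[:2,1];print('tcp',s["ee_pos"].round(4),'yaw',np.degrees(np.arctan2(e1[1],e1[0])).round(2),'toolz',M[:,2].round(4))
for n in ("side","top"):
    w=cloud(load(n+"%s.npz"%sys.argv[1]))
    for nm,z0,z1 in [('post',.085,.106),('finger',z-.07,z-.025)]:
        p=near(w,*c,.075,max(z0,.075),z1)
        if nm=='finger': p=p[p[:,2]>.11] if z>.17 else p
        a=(p[:,:2]-c)@e1;b=(p[:,:2]-c)@e2
        if len(p)>3: print(n,nm,len(p),'a',a.min().round(4),a.max().round(4),'b',b.min().round(4),b.max().round(4),'z',p[:,2].min().round(3),p[:,2].max().round(3)); 
        if nm=='finger' and len(p)>3:
            for sg in(-1,1):
                k=a*sg>0
                if k.any(): print('   ',sg,a[k].min().round(4),a[k].max().round(4),b[k].min().round(4),b[k].max().round(4))
E
python3 snap.py 8 330,150,450,270 310,130,430,240; python3 rel2.py 8
```

```text
10.4 [ 0.5524 -0.0987  0.1974] [-3.1109 -0.4289  0.0036] [ 0.44 -0.54  0.  ] 1.001 [-0.376  0.372  1.652 -0.     1.12  -0.65 ]
tcp [ 0.5524 -0.0987  0.1974] yaw 15.7 toolz [-2.4e-03  9.0e-04 -1.0e+00]
side post 151 a -0.0179 0.0341 b -0.0132 0.0163 z 0.085 0.106
side finger 154 a -0.0589 0.0524 b -0.0104 0.0108 z 0.135 0.172
    -1 -0.0589 -0.0404 -0.0077 0.0104
    1 0.0395 0.0524 -0.0104 0.0108
top post 21 a -0.0196 -0.0075 b -0.0134 0.0053 z 0.086 0.106
top finger 6 a -0.0564 -0.0458 b -0.011 -0.006 z 0.143 0.157
    -1 -0.0564 -0.0458 -0.011 -0.006
```

View pics/side8.png

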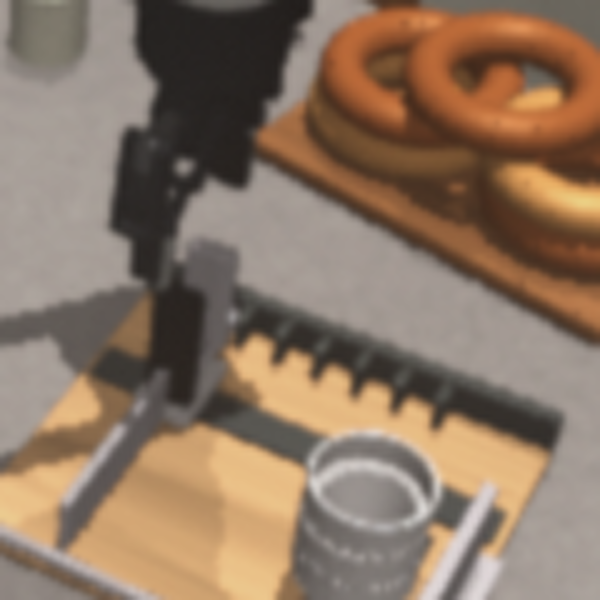

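Call:
play_rows([
  [[0.0005,0.0005,0.015,0,0,0,1],[0,0,0.02,0,0,0,1],[0,0,0.015,0,0,0,1],[0,0,0.01,0,0,0,1],[0,0,0.004,0,0,0,1],[0,0,0,0,0,0,0.9],[0,0,0,0,0,0,0.75],[0,0,0,0,0,0,0.66]],
], grip_force=30)

```text
clock: 11.2
ee_pos: [0.5553, -0.0994, 0.136]
ee_rot: [3.111, 0.428, 0.008]
wrist_force: [5.0, 1.8, 0.2]
finger_gap: 0.664
```

```bash
python3 snap.py 9 330,150,450,270 310,130,430,240; python3 rel2.py 9
```

```text
11.3 [ 0.5553 -0.0994  0.1359] [3.1104 0.4286 0.0074] [4.81 0.56 3.15] 0.659 [-3.750e-01  4.460e-01  1.712e+00  1.000e-03  9.780e-01 -6.500e-01]
tcp [ 0.5553 -0.0994  0.1359] yaw 15.69 toolz [ 0.0049 -0.0011 -1.    ]
side post 110 a -0.0413 0.0365 b -0.0125 0.0141 z 0.085 0.106
side finger 170 a -0.0413 0.0365 b -0.0125 0.0141 z 0.075 0.109
    -1 -0.0413 -0.0067 -0.0066 0.0141
    1 0.016 0.0365 -0.0125 0.0141
top post 8 a -0.0219 -0.0135 b -0.0146 -0.0101 z 0.086 0.103
top finger 8 a -0.0219 -0.0135 b -0.0146 -0.0101 z 0.086 0.103
    -1 -0.0219 -0.0135 -0.0146 -0.0101
```

View pics/side9.png

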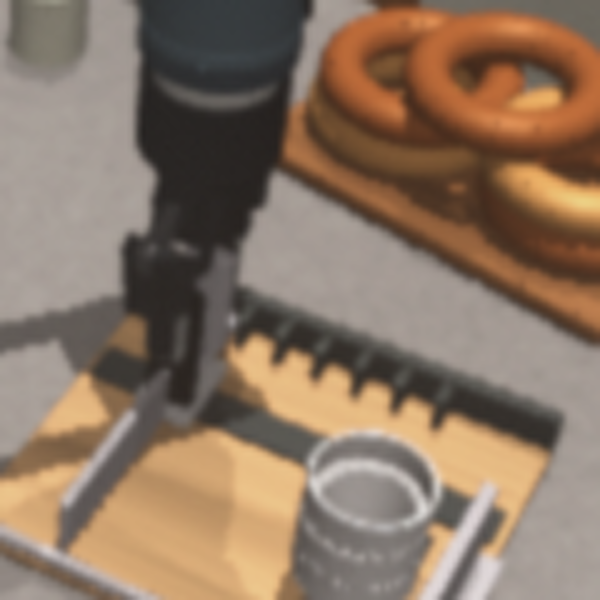

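Call:
play_rows([
  [[-0.001,0,0.003,0,0,0,0.58],[0,0,0,0,0,0,0.52],[0,0,0,0,0,0,0.49],[0,0,0,0,0,0,0.47],[0,0,0,0,0,0,0.44],[0,0,0,0,0,0,0.4]],
], grip_force=30)

```text
clock: 11.9
ee_pos: [0.554, -0.1001, 0.1336]
ee_rot: [3.11, 0.429, 0.007]
wrist_force: [1.6, 1.0, 10.0]
finger_gap: 0.465
```

Call:
play_rows([
  [[0,0.004,0,0,0,0,0.4],[0,0.008,0,0,0,0,0.4],[0,0.012,0,0,0,0,0.4],[0,0.012,0,0,0,0,0.4],[0,0.012,0,0,0,0,0.4],[0,0,0,0,0,0,0.4]],
])

```text
clock: 12.5
ee_pos: [0.5674, -0.1477, 0.1336]
ee_rot: [3.109, 0.427, 0.007]
wrist_force: [1.9, -0.1, 8.4]
finger_gap: 0.464
```

```bash
python3 snap.py 10 330,150,450,270 310,130,430,240
```

```text
12.6 [ 0.5672 -0.1469  0.1335] [3.1093 0.4279 0.007 ] [2.29 0.32 7.67] 0.459 [-0.444  0.481  1.658 -0.     0.996 -0.717]
```

View pics/side10.png

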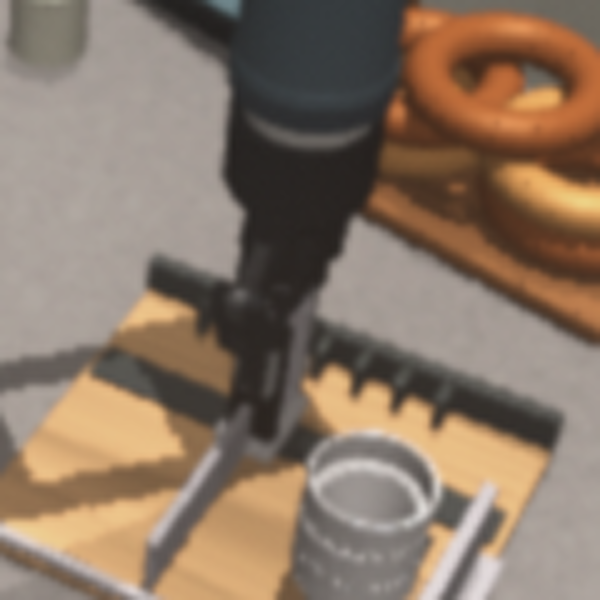

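Call:
play_rows([
  [[0,0.006,0,0,0,0,0.4],[0,0.012,0,0,0,0,0.4],[0,0.012,0,0,0,0,0.4],[0,0.01,0,0,0,0,0.4],[0,0.0075,0,0,0,0,0.4],[0,0,0,0,0,0,0.4],[0,0,0,0,0,0,0.4]],
])

```text
clock: 13.3
ee_pos: [0.58, -0.1925, 0.1336]
ee_rot: [3.109, 0.428, 0.007]
wrist_force: [2.4, 0.1, 8.7]
finger_gap: 0.456
```

```bash
python3 snap.py 11 330,150,450,270 310,130,430,240
cat > fen.py <<'E'
import sys
from h import *
for n in ("side","top"):
    w=cloud(load(n+sys.argv[1]+".npz"))
    psi=np.radians(15.7);o=np.array([.5289,-.1832])
    ex=np.array([np.cos(psi),np.sin(psi)]);ey=np.array([-ex[1],ex[0]])
    rx=(w[...,:2]-o)@ex;ry=(w[...,:2]-o)@ey;Z=w[...,2]
    k=(Z>.044)&(Z<.056)&(rx<.02)&(rx>-.088)&(ry>-.038)&(ry<.09);A=np.polyfit(rx[k],ry[k],1);print(n,'fence top y at x=-50',np.polyval(A,-.05).round(4),np.median(ry[k]).round(4),k.sum())
    k=(Z>.057)&(Z<.07)&(ry<-.09)&(ry>-.13)&(rx<.03);print('stop y',np.median(ry[k]).round(4))
    k=(Z>.108)&(Z<.122)&(np.hypot(rx+.05,ry+.068)<.045)
    if k.sum()>8: c=circ(np.c_[rx[k],ry[k]]);print('stack rack',c.round(4),Z[k].max().round(4))
    k=(Z>.095)&(Z<.108)&(rx>.01)&(rx<.1)&(abs(ry+.02)<.04)
    if k.sum()>8: print('post/plate',rx[k].min().round(4),rx[k].max().round(4),ry[k].mean().round(4))
E
python3 fen.py 0;python3 fen.py 11
```

```text
13.4 [ 0.58   -0.1923  0.1336] [3.1092 0.4285 0.007 ] [ 2.6  -0.05  7.91] 0.461 [-0.503  0.519  1.592  0.     1.025 -0.777]
side fence top y at x=-50 0.073 0.0723 102
stop y -0.1088
top fence top y at x=-50 0.074 0.0741 84
stop y -0.1083
side fence top y at x=-50 -0.0227 -0.0229 81
stop y -0.1089
stack rack [-0.0482 -0.0684  0.0296] 0.1197
post/plate 0.0168 0.0746 -0.0333Traceback (most recent call last):
  File "fen.py", line 8, in <module>
    k=(Z>.044)&(Z<.056)&(rx<.02)&(rx>-.088)&(ry>-.038)&(ry<.09);A=np.polyfit(rx[k],ry[k],1);print(n,'fence top y at x=-50',np.polyval(A,-.05).round(4),np.median(ry[k]).round(4),k.sum())
                                                                  ~~~~~~~~~~^^^^^^^^^^^^^^^
    raise TypeError("expected non-empty vector for x")
TypeError: expected non-empty vector for x
```

View pics/side11.png

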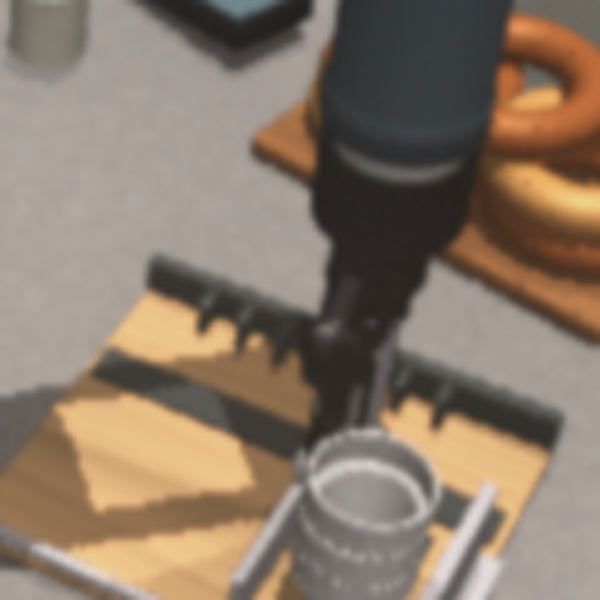

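Call:
play_rows([
  [[0,0,0,0,0,0,0.5],[0,0,0,0,0,0,0.55],[0,0,0,0,0,0,0.65],[0,0,0,0,0,0,0.8],[0,0,0,0,0,0,0.9],[0,0,0,0,0,0,0.9],[0,0,-0.01,0,0,0,0.9],[0,0,-0.03,0,0,0,0.9],[0,0,-0.04,0,0,0,0.9],[0,0,-0.04,0,0,0,0.9]],
])

```text
clock: 14.4
ee_pos: [0.5778, -0.1913, 0.253]
ee_rot: [-3.112, -0.429, 0.002]
wrist_force: [0.4, 0.4, 0.1]
finger_gap: 0.897
```

Call:
play_rows([
  [[0,-0.03,-0.04,0,0,0,0.9],[0,-0.04,0,0,0,0,0.9],[0,-0.04,0,0,0,0,0.9],[0,-0.04,0,0,0,0,0.9],[0,-0.04,0,0,0,0,0.9],[0,-0.03,0,0,0,0,0.9],[0,0,0,0,0,0,0.9]],
])

```text
clock: 15.1
ee_pos: [0.5172, 0.0236, 0.2924]
ee_rot: [-3.11, -0.435, -0.0]
wrist_force: [0.2, -0.7, -1.0]
finger_gap: 0.901
```

```bash
python3 snap.py 12 200,100,460,300 170,100,430,240; python3 fen.py 12
python3 - <<'E'
from h import *
for f in ("0","12"):
  for n in ("top","side"):
    w=cloud(load(n+f+".npz"));print(n+f,[circ(near(w,x,y,.05,z-.008,z+.006),r).round(4).tolist() for x,y,z,r in [(.482,.325,.062,.0295),(.338,.235,.058,.02),(.742,.199,.058,.02),(.457,.177,.062,.029)]])
E
```

```text
15.2 [0.5187 0.0207 0.2923] [3.1108e+00 4.3170e-01 1.5000e-03] [-0.4  -0.26 -0.11] 0.899 [-1.750e-01  2.110e-01  1.627e+00 -1.000e-03  1.303e+00 -4.500e-01]
side fence top y at x=-50 -0.0217 -0.0218 90
stop y -0.1087
stack rack [-0.0484 -0.0686  0.0294] 0.1201
post/plate 0.0277 0.0795 -0.0224
top fence top y at x=-50 -0.0209 -0.0207 87
stop y -0.109
stack rack [-0.0508 -0.068   0.0294] 0.1215
post/plate 0.0249 0.0773 -0.0206
top0 [[0.4804, 0.3249], [0.3378, 0.2354], [0.7414, 0.1989], [0.4525, 0.1709]]
side0 [[0.4849, 0.326], [0.3396, 0.2338], [0.7428, 0.1969], [0.4554, 0.172]]
top12 [[0.4805, 0.3252], [0.3377, 0.235], [0.7414, 0.1988], [0.4528, 0.1745]]
side12 [[0.4846, 0.3263], [0.3398, 0.2337], [0.7426, 0.1956], [0.4558, 0.1721]]
```

View pics/side12.png

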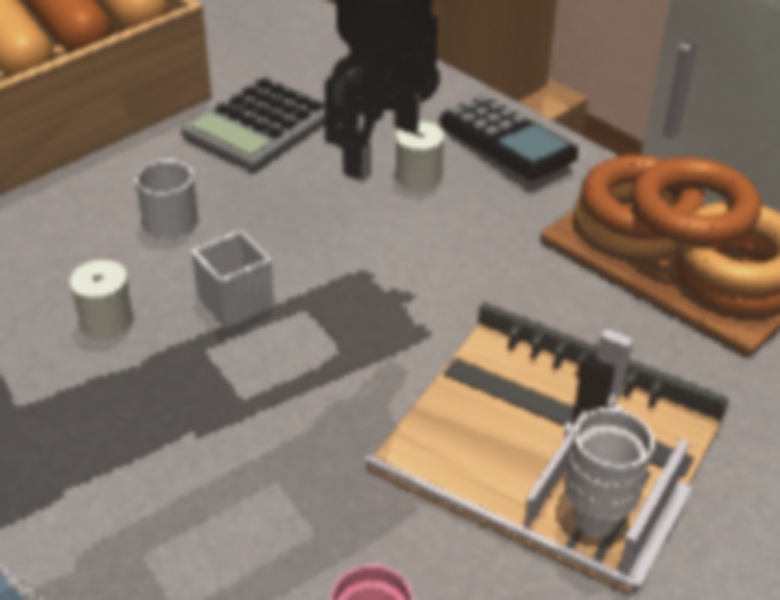

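View pics/top12.png

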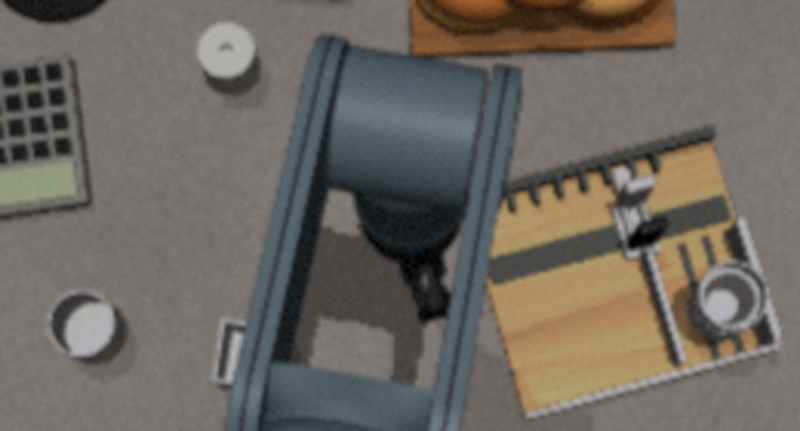

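```bash
python3 -c "
from workcell import hand_in
print(hand_in())"
```

```text
the job is handed in; nothing more can be done
None
```

I nested the spare mould on the stack, closed the divider to the 80 mm notch, and handed the job in at about 15 s. No verdict was reported.

**Nesting:** I gripped the spare by its collar, lowered it into `stack_top` and let go. In both cameras the stack stands upright. Its top edge reads about 4–5 mm above the expected 116 mm, the same over-reading the cameras gave on the other rims.

**Divider:** With the stop in its -105 mm slot, the 80 mm bay is the notch at -0.096. I squeezed the lever (gap reading about 40 mm), slid the divider and let go.
- **Travel:** the fence moved about 95 mm in both cameras. That is 1 mm short of 96, roughly the notch play.
- **Lock:** post and lever plate measure about 52 mm over their outer faces again, so the lever is seated.
- **Room:** the stack sits about 37 mm from the stop, which leaves roughly 12 mm to the fence.

**Other items:** The straight mould and both till rolls read within about 1.5 mm of where they started. The square mould was partly hidden from the top camera, which read it 3–4 mm off; the side camera shows it unmoved.

**Disagreements:** The two cameras differ by 2–4 mm in absolute position, so I aligned by comparing positions within one camera and checked them against the gripper.

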